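Swing out the folded hook and hang up the tape roll

TASK

Swing the folded hook on the small upright panel all the way out, so that it stands square to the panel, then take the roll of brown packing tape from its saddle and hang it on the hook. Do not let the tape fall onto the bench, and leave the roll of white labels standing in its own saddle.

Things in the scene. Friction and masses are not known exactly. Their poses are not given: they have to be found in the camera images.
- fold_hook (a joint): Swing-out hook on the near face of a grey upright panel (200 mm wide, 180 high): a level steel rod, 10 mm thick, with an 18 mm ball at its free end, on a vertical hinge pin. 0 rad: folded along the panel, pointing right (robot's view); pi/2: its stop, fully out towards the robot, having turned clockwise seen from above. Starts at 0 to 0.15, moves easily (1 N at the ball), stays where left.
- hook_end (a point): Centre of the ball, 160 mm above the bench; x points along the rod away from the hinge, z up. The hinge pin is 120 mm back along -x, 50 mm in front of the panel, so there is 45 mm between folded rod and panel. The hinge barrel (18 mm) is no higher than 5 mm over the rod's axis, the panel's top 20 mm. Below the rod it is free, but for the bracket near the pin and flat things on the bench.
- tape_mid (a point): Centre of the brown packing tape roll, an open ring, 84 mm outside and 68 mm inside diameter, 49 mm wide, 60 to 130 g. It stands on edge in a saddle (24 mm high), centre 56 mm above the bench, its axis (z) level, roughly along +x; both faces are free, so its top can be gripped across the 49 mm width. When it hangs, its centre is about 28 mm below the rod's axis.
- label_mid (a point): Centre of the roll of white labels, 92 mm in diameter, 39 mm wide, with a small hole (about 38 mm), standing on edge in a like saddle, axis (z) level. A bystander: leave it there.
Mind the look-alikes: they are no part of the job. What is shaped like the part that bears tape_mid but black or yellow is not meant.

How it is judged (in metres and radians):
On the way, in this order (a step that is already met when the one before it is completed fails the run):
1. the hook is swung fully out (within about 12 degrees of its stop) (value of joint fold_hook above 1.35 rad), for 0.2 s.
2. the tape roll hangs on the hook (value of joint fold_hook above 1.35 rad and x of tape_mid in the frame of hook_end between -0.11 and -0.02 m and y of tape_mid in the frame of hook_end between -0.02 and 0.02 m and z of tape_mid in the frame of hook_end between -0.045 and -0.015 m and angle between the z axis of tape_mid and the x axis of hook_end, either way round below 0.35 rad), for 0.2 s.
At the end, for the whole second after the job is handed in: The hook stands out (joint above 1.35 rad) and the tape roll hangs on its rod at rest: the ring's centre 20 to 110 mm behind the ball's centre along the rod, within 20 mm of the rod sideways and 15 to 45 mm below its axis, the ring's axis within 20 degrees of the rod (all of step 2 and linear speed of tape_roll below 0.03 m/s); the robot touches nothing.
It fails at once if the tape roll falls onto the bench (height (world z) of tape_mid below 0.042 m).
It fails at once if the roll of labels is shifted by more than 30 mm (distance of label_mid from where it was at the start of the episode above 0.03 m).
It also fails if it takes over 51 s, if anything falls off the work surface, if the arm or the gripper's body presses on something with over 40 N, if the wrist force passes 120 N, or if a joint passes its speed limit or range.

ROBOT

A 7-joint arm with a two-finger parallel gripper is mounted at the origin on a cart in front of the work surface, level with it; the furniture and walls round the work are solid. World frame = base frame: x ahead of the robot, y to its left, z up, the work surface at z = 0. Lengths are in mm, angles in degrees, forces in N, time in s.
With the tool pointing down it reaches from about 400 to 925 mm from the base axis. Payload 4.1 kg.
Tool frame: the origin (TCP) lies between the finger pads; the fingertips stand 25 mm ahead of it and the grasp point (between the pads) lies 6 mm ahead of it; z points along the fingers, y is the line along which they close (so a half turn about z gives the same grasp; the last joint's range is limited). The gripper opens to 85 mm and grips with 20 to 120 N. Pads are 22 mm wide; open, the fingers measure 114 mm over their backs; the gripper's body (76 mm by 85 mm) begins 54 mm behind the grasp point. The pads swing forward as they close: fully open they stand 13 mm farther back than shut.
Start: joints at [58.499, 22.827, 2.584, 88.041, -1.071, 69.15, -2.905], TCP at [283.236, -585.083, 227.847] pointing down, gripper open.
Joint ranges: [-161.44, 161.44], [-28.35, 127.94], [-78.24, 83.42], [0, 140.83], [-78.03, 258.03], [13.02, 114.36], [-168.23, 168.23]. Speed limits (degrees/s): [147.25, 147.25, 180, 180, 180, 180, 180].

INTERFACE

Orientations are given as [roll, pitch, yaw] about the fixed x, y, z axes, in that order (R = Rz(yaw) Ry(pitch) Rx(roll)).
In Python, from bench import r, vision gives the robot as it stands. The module is installed in compiled form; this text tells all that it offers.
- The arm moves only by the shell command python3 -m pendant 'ROWS' [FORCE]. ROWS is JSON, a list of rows, each a list of 7 numbers: the shift along the tool's x, y, z in m, then the turn, a rotation vector about the tool's x, y, z in degrees, then the opening in per cent of the stroke, from 0 (shut) to 100 (fully open). A call has 1 to 20 rows; each row shifts and turns the commanded pose from where the row before left it, along the tool's axes as they then stand; what a row does not reach is not made up. A row lasts 1/10 s, in which the tool goes at most 50 mm and 8.59 degrees, less where a joint would pass 70% of its speed; a pose out of reach is approached as far as the arm can. A call is refused whole if a number of a shift passes 0.05 or a number of a turn 8.59, either way. A call with a gripper value outside its range is refused whole. The fingers move at their own pace and stop on an object; FORCE is the grip in N (left out, the last holds). Time passes only in rows, so rows that do not move let the fingers close. It gives the time, the measured TCP pose, the force, the opening and the grip force at its end, in the units of the state.
- r.observe(): the state, without advancing time (a new reading comes with each control period).
- vision.capture(name): name is "side" or "top"; returns (picture, depth): 384x512x3 uint8, red, green, blue; 384x512 float32, mm along the optical axis (not along the pixel's ray), 0 where there is no reading.
- vision.calibration(name): a dict with "fx", "fy", "cx", "cy" (pixels), "k1" (the pictures are not rectified: a ray, as slopes to the right and down, at radius r is drawn at 1 + k1 r^2 times it, then the intrinsics apply), "xyz" and "rotation" of the camera in the world. Camera axes: x right, y up, looking along -z (the intrinsics and any distortion apply to the point x, -y, -z); pixel columns grow to the right and rows downward; lengths in mm; the calibration is good to about 2 mm. A picture is of the moment at which its call begins. calibration takes no time and is no camera call.
- r.hand_in(): hands the job in; it is judged then, once.
The state is a dict: "t": time; "joint_pos": joint angles; "qd": joint speeds; "effort": joint torques, N m; "eef_pos": TCP position; "eef_rot": TCP orientation; "force": force on the tool from outside, world axes, zero at the start; "wrist_torque": the same for the moment, N m; "width": finger opening in mm; "grip_force": force on a finger pad.
Only numpy, scipy, OpenCV 4.12 (cv2) and the standard library are available. Lean on these libraries where they do the work, as an engineer would, in place of code of your own. Each camera call takes 0.05 s, during which the arm holds its last target. There are 200 camera calls.

## Working session

There is one attempt and no reset: what is moved stays moved. The work goes in short steps, Python scripts to look and compute and a shell command to move; the robot and the scene stay as the last step left them, time stands still between calls to the robot, and variables do not carry over. Pictures are saved under pics/ and viewed, at most 14 in all, crops included, and the job is handed in when it is done.

```bash
mkdir -p pics
cat > h.py <<'E'
import numpy as np, cv2
from bench import r, vision
from scipy.spatial.transform import Rotation as Ro
def cap(n):
    p,d=vision.capture(n); return p,d,vision.calibration(n)
def Rm(c):
    a=np.array(c["rotation"],float)
    return a if a.shape==(3,3) else Ro.from_euler('xyz',a.ravel(),degrees=True).as_matrix()
def rays(c,uv):
    uv=np.asarray(uv,float).reshape(-1,2)
    x=(uv[:,0]-c["cx"])/c["fx"]; y=(uv[:,1]-c["cy"])/c["fy"]
    a,b=x.copy(),y.copy()
    for _ in range(20):
        s=1+c["k1"]*(a*a+b*b); a,b=x/s,y/s
    return np.stack([a,-b,-np.ones_like(a)],1)
def pts(c,uv,depth):  # depth mm along axis
    return np.array(c["xyz"])+(rays(c,uv)*np.asarray(depth)[:,None])@Rm(c).T
def onz(c,uv,z):
    d=rays(c,uv)@Rm(c).T; o=np.array(c["xyz"]); return o+d*((z-o[2])/d[:,2])[:,None]
def cloud(c,d,mask=None):
    m=(d>0) if mask is None else (d>0)&(mask>0)
    v,u=np.nonzero(m); return pts(c,np.stack([u,v],1),d[v,u]),np.stack([u,v],1)
E
python3 - <<'E'
from h import *
for n in("top","side"):
    p,d,c=cap(n); print(c); np.savez(n+"0.npz",p=p,d=d)
    cv2.imwrite(f"pics/{n}0.png",cv2.resize(p[...,::-1],(800,600)))
print(r.observe())
E
```

```text
{'fx': 387.47341758742516, 'fy': 387.47341758742516, 'cx': 256.4320170084083, 'cy': 190.21667513773187, 'k1': -0.13139771625278154, 'xyz': array([ 412.98368733, -115.29936815,  976.44489554]), 'rotation': array([  5.43607348,   0.23892598, -89.59458296])}
{'fx': 361.94775201468264, 'fy': 361.94775201468264, 'cx': 258.0987915978743, 'cy': 188.77622607667786, 'k1': -0.03241178708506752, 'xyz': array([1107.88651097, -503.96324896,  608.15901401]), 'rotation': array([57.1354171 , -0.8388127 , 55.68353729])}
{'t': 0.1, 'joint_pos': array([58.49881685, 22.86902269,  2.58095828, 88.10487389, -1.07183639,
       69.15044177, -2.90498261]), 'qd': array([ 0.00899331, -0.14006709, -0.00159356, -0.15758767,  0.00787331,
       -0.00039417,  0.0125624 ]), 'effort': array([ 4.04968596e-03, -4.76260900e+01,  1.37046710e+00, -2.54948008e+01,
        1.20449782e-02,  5.00641821e-03, -2.40099132e-05]), 'eef_pos': array([ 282.97104999, -584.55101949,  226.86858713]), 'eef_rot': array([-1.79900055e+02,  6.83844438e-03,  2.58346056e+01]), 'force': array([-0.36448914,  0.45259428, -0.47604521]), 'wrist_torque': array([ 0.02907636, -0.03059501,  0.0181626 ]), 'grip_force': 0.0, 'width': 85.56373960754831}
```

View pics/top0.png

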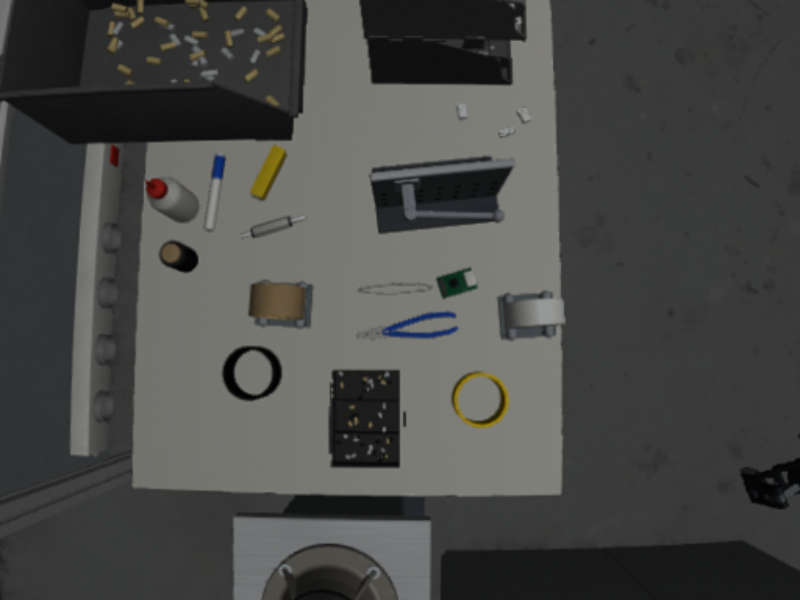

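View pics/side0.png

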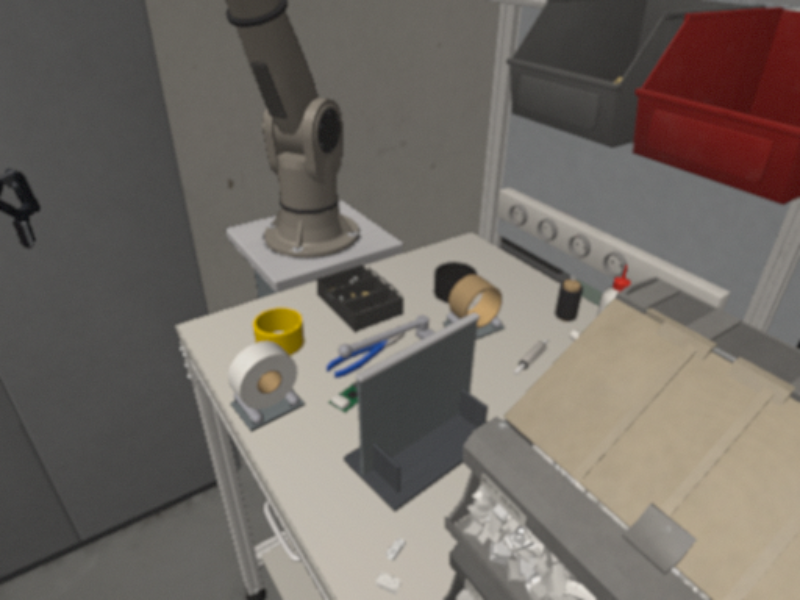

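The top view shows the brown roll in its saddle at (280,300), with its axis along the picture's vertical (world x). The hook has its hinge at (410,215) and its ball at (498,215). The labels are at (533,313). The look-alikes are the black ring at (252,373) and the yellow ring at (480,400), both flat on the bench, and the one meant is the brown ring standing in a saddle.

Run:
```python
from h import *
z=np.load("top0.npz");p,d=z["p"],z["d"];c=vision.calibration("top")
hsv=cv2.cvtColor(p,cv2.COLOR_RGB2HSV)
s=512/800
def roi(u0,v0,u1,v1):
    m=np.zeros(d.shape,np.uint8); m[int(v0*s):int(v1*s),int(u0*s):int(u1*s)]=1; return m
# tape
m=roi(235,265,325,340)*((hsv[...,1]>60)&(hsv[...,0]<25)).astype(np.uint8)
P,uv=cloud(c,d,m); k=P[:,2]>60; P=P[k];uv=uv[k]
print("tape n",len(P),P.min(0),P.max(0),np.percentile(P[:,2],98))
# top line: ridge, edges via min area rect
T=P[P[:,2]>80]; rect=cv2.minAreaRect(P[:,:2].astype(np.float32)); print(rect, cv2.minAreaRect(T[:,:2].astype(np.float32)))
print("median depth noise; centre xy",P[:,:2].mean(0))
# labels
m=roi(490,280,575,345)*(hsv[...,1]<50).astype(np.uint8)
P,_=cloud(c,d,m);P=P[P[:,2]>65]; print("label",cv2.minAreaRect(P[:,:2].astype(np.float32)),P[:,2].max())
# hook
m=roi(380,195,515,235)
P,uv=cloud(c,d,m);k=(P[:,2]>140)&(P[:,2]<185);P=P[k];uv=uv[k]
print("hook",len(P),P.min(0),P.max(0)); print(cv2.minAreaRect(P[:,:2].astype(np.float32)))
for u in range(uv[:,0].min(),uv[:,0].max()+1,4):
    q=P[uv[:,0]==u]
    print(u,len(q),q.mean(0).round(),q[:,0].min().round(),q[:,0].max().round(),q[:,2].max().round())
m=roi(350,140,530,200);P,uv=cloud(c,d,m);P=P[(P[:,2]>172)&(P[:,2]<192)]; print("panel top",cv2.minAreaRect(P[:,:2].astype(np.float32)),P.min(0),P.max(0))
m=roi(320,360,405,470);P,uv=cloud(c,d,m);P=P[P[:,2]>8];print("box",P.min(0),P.max(0),np.percentile(P[:,2],97))
a=p[int(250*s):int(350*s),int(220*s):int(340*s)]; b=p[int(140*s):int(260*s),int(360*s):int(520*s)]
cv2.imwrite("pics/crop.png",np.hstack([cv2.resize(a,(390,325)),cv2.resize(b,(400,325))])[...,::-1])
```

```text
tape n 714 [466.54081559  37.546309    61.16783934] [517.46124042 116.15421387 104.39922037] 101.33724710788476
((491.96917724609375, 76.8347396850586), (78.72767639160156, 49.03067398071289), 87.29149627685547) ((492.0526428222656, 78.44474029541016), (70.27373504638672, 49.03282928466797), 87.31581115722656)
median depth noise; centre xy [491.26336925  72.67406979]
label ((475.83642578125, -311.98602294921875), (38.10590362548828, 88.8019027709961), 4.526286602020264) 110.00550216099384
hook 433 [ 596.67162652 -251.76960706  141.36481706] [ 637.56159928 -111.51136137  173.22202063]
((617.1202392578125, -181.63919067382812), (140.29161071777344, 40.78307342529297), 89.94790649414062)
257 4 [ 634. -112.  149.] 631.0 637.0 150.0
261 18 [ 616. -120.  156.] 598.0 637.0 168.0
265 17 [ 616. -129.  155.] 600.0 635.0 169.0
269 5 [ 605. -137.  165.] 601.0 609.0 167.0
273 5 [ 605. -146.  164.] 600.0 609.0 166.0
277 5 [ 605. -154.  166.] 601.0 609.0 167.0
281 5 [ 605. -163.  165.] 600.0 609.0 166.0
285 5 [ 605. -172.  165.] 601.0 610.0 166.0
289 4 [ 604. -180.  166.] 601.0 607.0 168.0
293 5 [ 605. -189.  165.] 601.0 610.0 167.0
297 5 [ 605. -197.  165.] 601.0 610.0 168.0
301 4 [ 604. -206.  165.] 601.0 607.0 167.0
305 4 [ 604. -214.  166.] 601.0 608.0 168.0
309 4 [ 604. -223.  165.] 602.0 608.0 167.0
313 4 [ 604. -232.  165.] 601.0 608.0 166.0
317 8 [ 604. -240.  167.] 597.0 613.0 171.0
321 7 [ 603. -249.  167.] 598.0 610.0 169.0
panel top ((664.6978149414062, -166.77810668945312), (13.446953773498535, 197.70359802246094), 6.377795696258545) [ 647.88649352 -265.13089659  173.90112417] [679.0921064  -68.98482335 184.61271322]
box [ 239.88333828 -115.90799994    8.01647929] [389.05417393  -0.51331077  46.61080602] 44.24788265691991
```

View pics/crop.png

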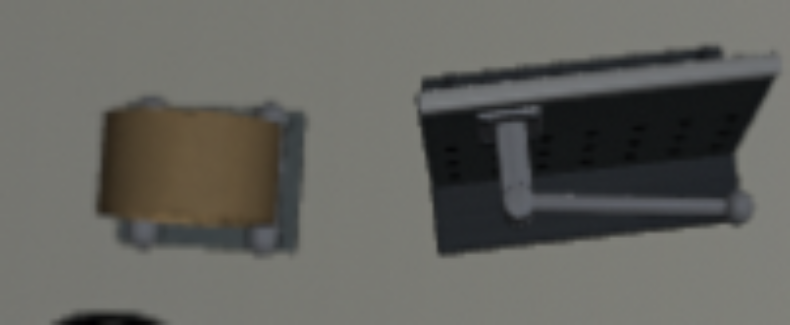

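The left crop shows the brown ring on edge in its saddle, so the brown one is confirmed as the target. The right crop shows the hook slightly out of fold, with its pin at about (606,-126) mm and its ball at (605,-246). Next I turn the tool to yaw 90, shut the fingers and go above the gap behind the rod.

```bash
python3 -m pendant '[[0,0,0,0,0,-8.02,0],[0,0,0,0,0,-8.02,0],[0,0,0,0,0,-8.02,0],[0,0,0,0,0,-8.02,0],[0,0,0,0,0,-8.02,0],[0,0,0,0,0,-8.02,0],[0,0,0,0,0,-8.02,0],[0,0,0,0,0,-8.02,0],[0.03,0.029,0,0,0,0,0],[0.03,0.029,0,0,0,0,0],[0.03,0.029,0,0,0,0,0],[0.03,0.029,0,0,0,0,0],[0.03,0.029,0,0,0,0,0],[0.03,0.029,0,0,0,0,0],[0.03,0.029,0,0,0,0,0],[0.03,0.029,0,0,0,0,0],[0.03,0.029,0,0,0,0,0],[0.03,0.029,0,0,0,0,0],[0.03,0.029,0,0,0,0,0],[0.03,0.029,0,0,0,0,0]]'
```

```text
t: 2.1
eef_pos: [631.9, -223.9, 227.3]
eef_rot: [-179.9, 0.0, 90.0]
force: [0.1, -1.2, -0.1]
width: -0.1
grip_force: 0.0
```

```bash
python3 -m pendant '[[0,0,0.02,0,0,0,0],[0,0,0.02,0,0,0,0],[0,0,0.018,0,0,0,0],[0,0,0,0,0,0,0],[0,0,0,0,0,0,0]]'
python3 - <<'E'
from h import *
p,d,c=cap("side"); cv2.imwrite("pics/side1.png",cv2.resize(p[80:300,150:400],(750,600))[...,::-1])
# arc waypoints: finger centre at radius 98 along rod, offset 19 behind it
pin=np.array([605.5,-126]); prev=None
for a in range(8,100,10):
    th=np.radians(a-6.4); e=np.array([-np.sin(th),-np.cos(th)]); n=np.array([np.cos(th),-np.sin(th)])
    w=pin+98*e+19*n; print(a,w.round(1), None if prev is None else ((w-prev)[::-1]/1000).round(4)); prev=w
E
```

```text
t: 2.6
eef_pos: [631.1, -225.2, 169.6]
eef_rot: [-180.0, -0.0, 90.0]
force: [0.2, -0.4, -0.5]
width: -0.1
grip_force: 0.0
8 [ 621.8 -224.5] None
18 [ 604.4 -225.8] [-0.0013 -0.0173]
28 [ 587.1 -224.1] [ 0.0017 -0.0173]
38 [ 570.3 -219.4] [ 0.0047 -0.0168]
48 [ 554.6 -211.9] [ 0.0075 -0.0157]
58 [ 540.5 -201.8] [ 0.0101 -0.0141]
68 [ 528.3 -189.3] [ 0.0124 -0.0122]
78 [ 518.5 -175. ] [ 0.0144 -0.0098]
88 [ 511.3 -159.1] [ 0.0158 -0.0072]
98 [ 507.  -142.3] [ 0.0169 -0.0043]
```

View pics/side1.png

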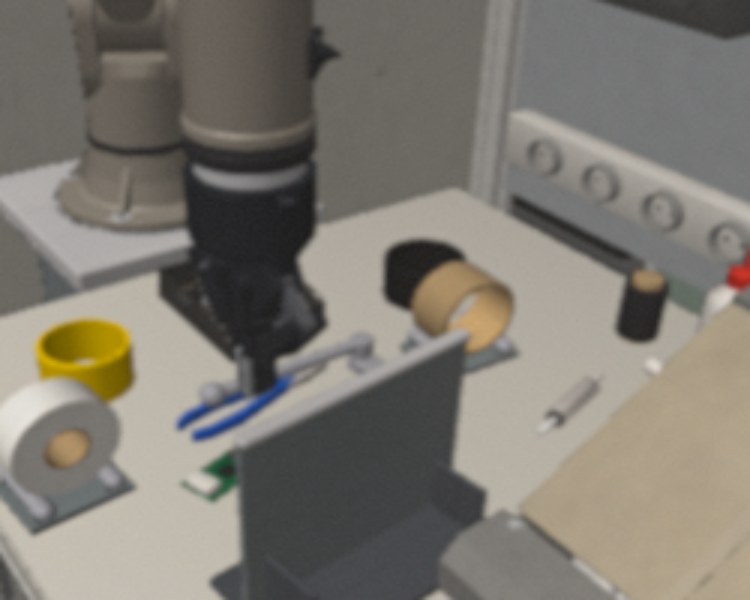

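The side view shows the shut fingers at (262,375) in the crop, between the rod and the panel and just inside the ball at (212,393). I push along the arc.

```bash
python3 -m pendant '[[0,-0.009,0,0,0,0,0],[0,-0.009,0,0,0,0,0],[-0.0005,-0.009,0,0,0,0,0],[0.001,-0.009,0,0,0,0,0],[0.001,-0.0085,0,0,0,0,0],[0.002,-0.0085,0,0,0,0,0],[0.0025,-0.0085,0,0,0,0,0],[0.0035,-0.008,0,0,0,0,0],[0.004,-0.008,0,0,0,0,0],[0.005,-0.007,0,0,0,0,0],[0.005,-0.007,0,0,0,0,0],[0.006,-0.006,0,0,0,0,0],[0.0065,-0.006,0,0,0,0,0],[0.007,-0.005,0,0,0,0,0],[0.0075,-0.005,0,0,0,0,0],[0.008,-0.0035,0,0,0,0,0],[0,0,0,0,0,0,0]]'
```

```text
t: 4.35
eef_pos: [514.0, -164.9, 169.9]
eef_rot: [-180.0, -0.0, 90.1]
force: [-0.7, -0.3, 0.2]
width: -0.0
grip_force: 0.0
```

```bash
python3 -m pendant '[[0.004,-0.002,0,0,0,0,0],[0.003,-0.001,0,0,0,0,0],[0.0025,-0.001,0,0,0,0,0],[0,0,0,0,0,0,0],[0,0,0,0,0,0,0]]'
python3 - <<'E'
from h import *
p,d,c=cap("side"); cv2.imwrite("pics/side2.png",cv2.resize(p[80:300,150:400],(750,600))[...,::-1])
p,d,c=cap("top"); P,uv=cloud(c,d); k=(P[:,2]>145)&(P[:,2]<175)&(P[:,0]>465)&(P[:,0]<600)&(abs(P[:,1]+135)<20); P=P[k]
for x in range(470,600,10):
    q=P[(abs(P[:,0]-x)<5)]
    if len(q): print(x,len(q),q.mean(0).round(1),q[:,1].min().round(1),q[:,1].max().round(1))
E
```

```text
t: 4.85
eef_pos: [510.4, -157.2, 169.8]
eef_rot: [180.0, 0.0, 90.0]
force: [-0.4, 0.2, -0.0]
width: 0.1
grip_force: 0.0
```

View pics/side2.png

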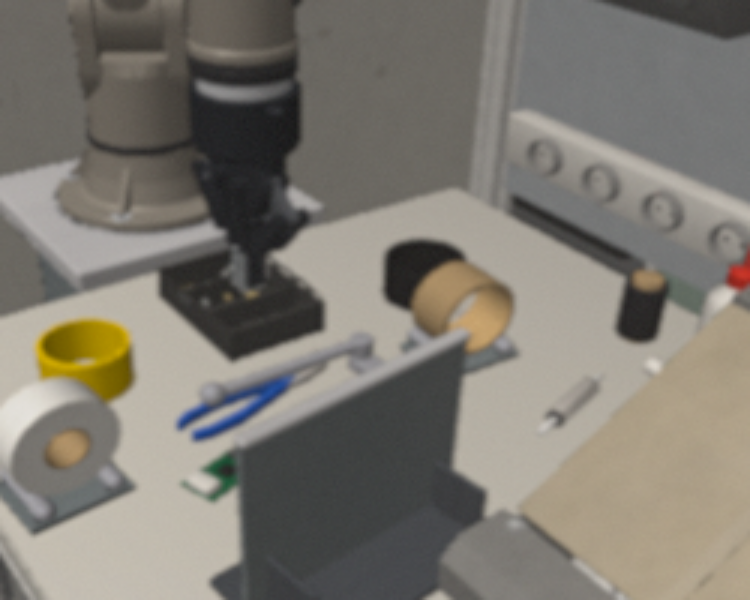

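The hook has not moved: the ball is still at (212,393) in the crop, so the fingers passed it. I'll check the geometry in the side camera.

```bash
cat >> h.py <<'E'
def proj(c,X):
    q=(np.atleast_2d(X)-np.array(c["xyz"]))@Rm(c); a=q[:,0]/-q[:,2]; b=-q[:,1]/-q[:,2]
    s=1+c["k1"]*(a*a+b*b); return np.stack([c["cx"]+c["fx"]*a*s,c["cy"]+c["fy"]*b*s],1)
E
python3 - <<'E'
from h import *
p,d,c=cap("side")
f=lambda X:((proj(c,X)-[150,80])*[3,600/220]).round(1)
print("ball,pin,tip now, tip at side1",f([[605,-246,160],[605.5,-126,160],[510,-157,145],[631,-225,145],[654,-69,180],[676,-265,180]]))
# side-cloud hook points
P,uv=cloud(c,d); k=(abs(uv[:,0]-(150+212/3))<4)&(abs(uv[:,1]-(80+393*220/600))<4); print("ball side depth",P[k].round(0)[::6])
# gripper tip from side cloud
k=(abs(P[:,0]-510)<30)&(abs(P[:,1]+157)<30)&(P[:,2]<215)&(P[:,2]>90);q=P[k];print("finger pts",len(q),np.percentile(q[:,2],[0,1,2,5,50]),q.mean(0))
E
```

```text
ball,pin,tip now, tip at side1 [[207.2 395.1]
 [355.8 342.7]
 [249.4 313.6]
 [255.6 420.2]
 [464.  328.5]
 [236.2 437.9]]
ball side depth [[ 408. -150.   -0.]
 [ 608. -238.  168.]
 [ 610. -244.  169.]
 [ 608. -247.  167.]
 [ 605. -250.  164.]
 [ 613. -241.  165.]
 [ 612. -245.  164.]
 [ 610. -249.  161.]
 [ 432. -164.    1.]
 [ 614. -242.  159.]
 [ 612. -246.  157.]]
finger pts 151 [174.63069172 175.17801429 175.5669025  177.24560853 194.56571269] [ 518.59758574 -161.10411855  194.33424114]
```

The shut fingertips show at z of about 174 with the TCP reading 170, so they reach some 25 mm less far than stated and went over the rod. I go back behind the rod and lower.

```bash
python3 -m pendant '[[0,0,-0.02,0,0,0,0],[-0.017,0.031,0,0,0,0,0],[-0.017,0.031,0,0,0,0,0],[-0.017,0.031,0,0,0,0,0],[-0.017,0.031,0,0,0,0,0],[0,0,0.015,0,0,0,0],[0,0,0.015,0,0,0,0],[0,0,0.015,0,0,0,0],[0,0,0,0,0,0,0],[0,0,0,0,0,0,0]]'
python3 - <<'E'
from h import *
p,d,c=cap("side"); e=np.array(r.observe()["eef_pos"]);cv2.imwrite("pics/side3.png",cv2.resize(p[150:260,200:350],(800,587))[...,::-1])
P,uv=cloud(c,d)
k=(abs(P[:,0]-e[0])<30)&(abs(P[:,1]-e[1])<18)&(P[:,2]<e[2]+45)&(P[:,2]>90);q=P[k];print(e,len(q),np.percentile(q[:,2],[0,1,2,5,50]),q[q[:,2]<e[2]+12].mean(0),q[:,:2].max(0))
print("tip expected px in crop",(proj(c,[[e[0],e[1],e[2]-25],[e[0],e[1],e[2]+5]])-[200,150])*[800/150,587/110])
E
```

```text
t: 6.0
eef_pos: [633.3, -224.6, 144.4]
eef_rot: [-179.9, -0.0, 90.0]
force: [-0.1, 0.7, 0.8]
width: 0.2
grip_force: 0.0
[ 634.06649809 -224.8341841   145.27881627] 204 [151.85365835 152.74755534 153.21543473 155.56998181 167.75609735] [ 634.79712076 -233.77128187  154.7818216 ] [ 649.04931468 -216.31111957]
tip expected px in crop [[193.61120311 503.69740653]
 [192.10371824 442.00228865]]
```

View pics/side3.png

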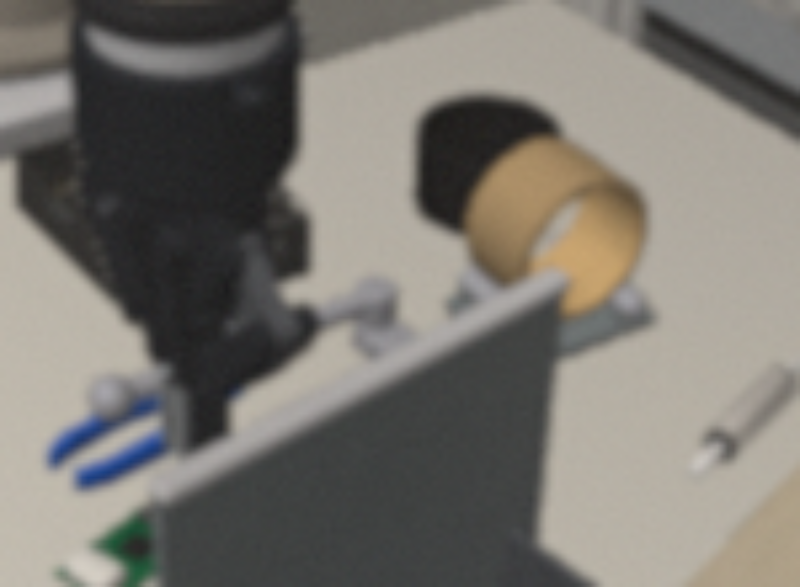

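The fingers now stand behind the rod at (200,420), with the ball at (110,395) and the tips hidden below the panel's top. I push the arc again, and check partway.

```bash
python3 -m pendant '[[0,-0.01,0,0,0,0,0],[0,-0.01,0,0,0,0,0],[-0.0005,-0.009,0,0,0,0,0],[0.001,-0.009,0,0,0,0,0],[0.001,-0.0085,0,0,0,0,0],[0.002,-0.0085,0,0,0,0,0]]'
python3 - <<'E'
from h import *
p,d,c=cap("side"); P,uv=cloud(c,d)
k=(P[:,2]>150)&(P[:,2]<175)&(P[:,0]>480)&(P[:,0]<625)&(P[:,1]<-232)&(P[:,1]>-270); print(k.sum(),P[k].mean(0))
E
```

```text
t: 6.65
eef_pos: [578.5, -221.8, 145.0]
eef_rot: [180.0, 0.0, 90.0]
force: [1.9, 0.6, -0.2]
width: 0.4
grip_force: 0.4
32 [ 559.26799925 -234.77475715  163.07877135]
```

```bash
python3 -m pendant '[[0.0025,-0.0085,0,0,0,0,0],[0.0035,-0.008,0,0,0,0,0],[0.004,-0.008,0,0,0,0,0],[0.005,-0.007,0,0,0,0,0],[0.005,-0.007,0,0,0,0,0],[0.006,-0.006,0,0,0,0,0],[0.0065,-0.006,0,0,0,0,0],[0.007,-0.005,0,0,0,0,0],[0.0075,-0.005,0,0,0,0,0],[0.008,-0.0035,0,0,0,0,0],[0.004,-0.002,0,0,0,0,0],[0.003,-0.001,0,0,0,0,0],[0.002,-0.001,0,0,0,0,0],[0,0,0,0,0,0,0],[0,0,0,0,0,0,0]]'
```

```text
t: 8.2
eef_pos: [511.2, -157.7, 144.7]
eef_rot: [-180.0, -0.0, 90.0]
force: [-0.2, 0.1, -0.1]
width: -0.1
grip_force: 0.0
```

```bash
python3 -m pendant '[[0.0015,0,0,0,0,0,0],[0.0015,0,0,0,0,0,0],[0.001,0,0,0,0,0,0],[0,0,0,0,0,0,0]]'
python3 - <<'E'
from h import *
p,d,c=cap("side"); P,uv=cloud(c,d); cv2.imwrite("pics/side4.png",cv2.resize(p[80:300,150:400],(750,600))[...,::-1])
k=(P[:,2]>148)&(P[:,2]<176)&(P[:,0]>470)&(P[:,0]<600)&(P[:,1]<-110)&(P[:,1]>-146); Q=P[k]
for x in range(470,600,10):
    q=Q[abs(Q[:,0]-x)<5]
    if len(q): print(x,len(q),q.mean(0).round(1))
E
```

```text
t: 8.6
eef_pos: [511.2, -153.5, 144.7]
eef_rot: [-180.0, 0.0, 90.0]
force: [0.1, -0.9, -0.4]
width: 0.0
grip_force: 0.1
510 4 [ 511.4 -135.6  165.5]
520 18 [ 519.7 -136.9  162.6]
530 15 [ 530.7 -135.7  163.6]
540 15 [ 540.7 -134.5  163.7]
550 16 [ 549.9 -132.5  163.5]
560 16 [ 560.  -131.6  164.1]
570 16 [ 569.5 -130.1  163.7]
580 19 [ 579.5 -128.2  163.5]
590 16 [ 589.9 -127.   163.7]
```

View pics/side4.png

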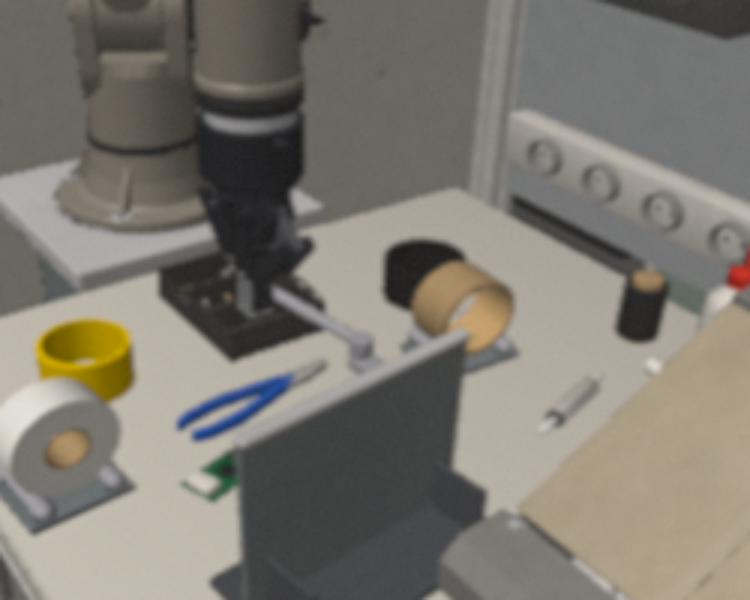

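The hook now stands out, at about 88° by the rod's slope. I back off, rise and go above the brown tape with the fingers open.

```bash
python3 -m pendant '[[-0.025,0,0,0,0,0,0],[0,0,-0.035,0,0,0,0],[0,0,-0.035,0,0,0,80],[0.032,-0.0024,0,0,0,0,80],[0.032,-0.0024,0,0,0,0,80],[0.032,-0.0024,0,0,0,0,80],[0.032,-0.0024,0,0,0,0,80],[0.032,-0.0024,0,0,0,0,80],[0.032,-0.0024,0,0,0,0,80],[0.032,-0.0024,0,0,0,0,80],[0.032,-0.0024,0,0,0,0,80],[0,0,0.04,0,0,2.7,80],[0,0,0.02,0,0,0,80],[0,0,0,0,0,0,80],[0,0,0,0,0,0,80]]' 40
python3 - <<'E'
from h import *
e=np.array(r.observe()["eef_pos"])
p,d,c=cap("side"); P,uv=cloud(c,d); cv2.imwrite("pics/side5.png",cv2.resize(p[80:300,200:450],(750,600))[...,::-1])
for s,lo,hi in(("far+x",20,75),("near-x",-75,-20)):
    k=(P[:,0]-e[0]>lo)&(P[:,0]-e[0]<hi)&(abs(P[:,1]-e[1])<20)&(P[:,2]<e[2]+60)&(P[:,2]>105);q=P[k];print(s,len(q),np.percentile(q[:,2],[0,1,3,50]).round(1),q[q[:,2]<q[:,2].min()+10].mean(0).round(1))
m=cv2.inRange(cv2.cvtColor(p,cv2.COLOR_RGB2HSV),(8,70,60),(25,255,255))
k=(m[uv[:,1],uv[:,0]]>0)&(abs(P[:,0]-492)<40)&(abs(P[:,1]-78)<60)&(P[:,2]>30)&(P[:,2]<110);q=P[k];print("tape side",q.min(0),q.max(0))
t=q[q[:,2]>np.percentile(q[:,2],97)];print("top pts",t.mean(0))
f=q[q[:,0]>512]; print("face y extent",f[:,1].min(),f[:,1].max(),f[:,2].max())
# rod/hook pose in side view
k=(P[:,2]>148)&(P[:,2]<176)&(P[:,0]>470)&(P[:,0]<600)&(P[:,1]<-105)&(P[:,1]>-160); Q=P[k]
for x in range(470,600,10):
    w=Q[abs(Q[:,0]-x)<5]
    if len(w): print(x,len(w),w.mean(0).round(1))
E
```

```text
t: 10.15
eef_pos: [492.4, 77.5, 155.2]
eef_rot: [180.0, -0.0, 87.3]
force: [0.2, -0.1, 0.3]
width: 68.4
grip_force: 0.0
far+x 130 [166.6 168.  169.5 191.1] [533.5  71.4 172.1]
near-x 145 [167.7 168.  169.3 193.3] [457.5  78.8 172.9]
tape side [466.16245645  37.49265716  30.3042167 ] [519.46718867 120.78820256 101.10078121]
top pts [496.48968761  79.99645855 100.05071666]
face y extent 38.33897681993545 118.89507228659346 101.10078121159614
480 1 [ 484.6 -144.2  168. ]
490 37 [ 490.7 -141.7  164.4]
500 13 [ 500.1 -140.3  163.6]
510 15 [ 509.7 -138.3  163.9]
520 17 [ 520.2 -137.1  163.4]
530 13 [ 530.2 -135.6  163.8]
540 17 [ 540.  -134.5  163.7]
550 16 [ 550.5 -132.5  164. ]
560 16 [ 560.2 -131.2  163.8]
570 14 [ 569.5 -130.2  163.4]
580 19 [ 579.2 -128.5  163.7]
590 16 [ 589.4 -127.1  163.7]
```

View pics/side5.png

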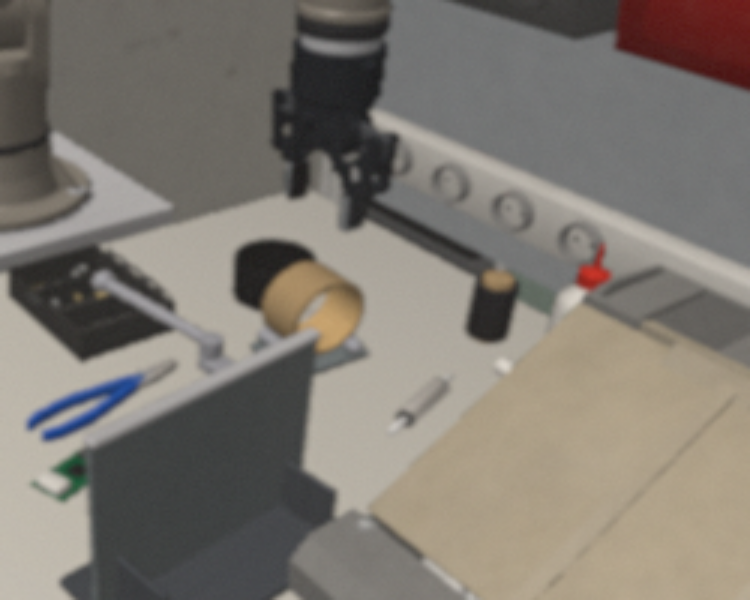

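The side crop shows the fingers straddling above the brown ring, with the tips at (297,192) and (350,222), about 12 mm above the TCP. The hook stands out to the left, with its ball at (102,280). I descend so that the pads overlap only the ring's wall, and grip.

```bash
python3 -m pendant '[[0.001,0,0.03,0,0,0,80],[0,0,0.03,0,0,0,80],[0,0,0.014,0,0,0,80],[0,0,0,0,0,0,80],[0,0,0,0,0,0,45],[0,0,0,0,0,0,45],[0,0,0,0,0,0,45],[0,0,0,0,0,0,45],[0,0,0,0,0,0,45],[0,0,0,0,0,0,45]]' 40
```

```text
t: 11.2
eef_pos: [493.5, 78.7, 82.5]
eef_rot: [179.8, -0.0, 87.3]
force: [-0.2, -0.1, 6.9]
width: 46.7
grip_force: 41.0
```

```bash
python3 -m pendant '[[0,0,-0.005,0,0,0,45],[0,0,-0.01,0,0,0,45],[0,0,-0.015,0,0,0,45],[0,0,0,0,0,0,45],[0,0,0,0,0,0,45]]' 50
python3 - <<'E'
from h import *
e=np.array(r.observe()["eef_pos"])
p,d,c=cap("side"); P,uv=cloud(c,d); cv2.imwrite("pics/side6.png",cv2.resize(p[120:230,250:400],(800,587))[...,::-1])
m=cv2.inRange(cv2.cvtColor(p,cv2.COLOR_RGB2HSV),(8,70,60),(25,255,255))
k=(m[uv[:,1],uv[:,0]]>0)&(abs(P[:,0]-492)<40)&(abs(P[:,1]-78)<60)&(P[:,2]>30)&(P[:,2]<150);q=P[k];print("tape side",q.min(0),q.max(0))
f=q[q[:,0]>512]; print("face y,z extent",f[:,1].min(),f[:,1].max(),np.percentile(f[:,2],[1,99]),e)
E
```

```text
t: 11.7
eef_pos: [492.4, 78.3, 111.1]
eef_rot: [179.9, 0.0, 87.3]
force: [-0.2, -0.3, -1.7]
width: 46.4
grip_force: 51.3
tape side [466.1044738   36.4944196   45.16725699] [529.22855883 119.42613898 130.26392238]
face y,z extent 36.49441960020164 117.68830029950374 [ 46.6900983  125.94119142] [492.36737537  78.32171315 111.13225062]
```

View pics/side6.png

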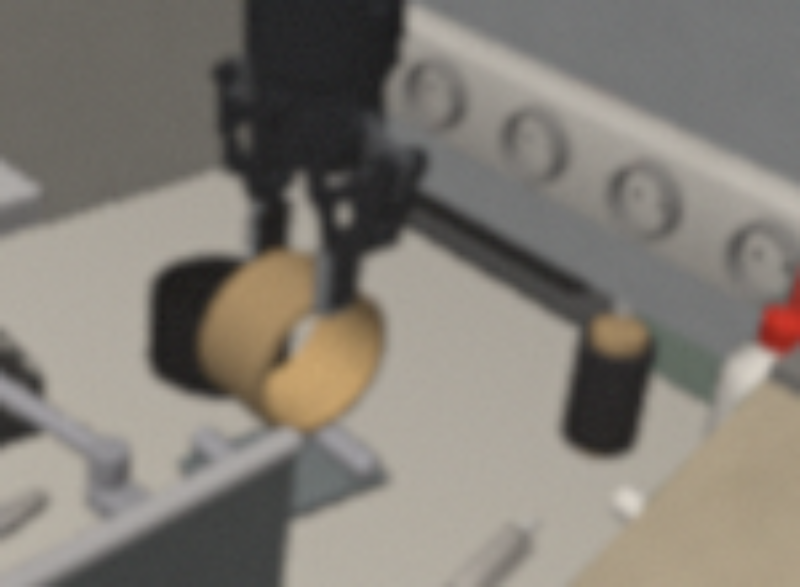

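The ring is held level at its top wall, clear of the saddle. I rise to hook height and measure the rod once more from the top camera.

```bash
python3 -m pendant '[[0,0,-0.025,0,0,0,45],[0,0,-0.025,0,0,0,45],[0,0,-0.015,0,0,0,45],[0,0,0,0,0,0,45],[0,0,0,0,0,0,45]]'
python3 - <<'E'
from h import *
e=np.array(r.observe()["eef_pos"]);print(e)
p,d,c=cap("top"); P,uv=cloud(c,d); k=(P[:,2]>152)&(P[:,2]<178)&(P[:,0]>470)&(P[:,0]<600)&(abs(P[:,1]+133)<22); Q=P[k]; X=[]
for x in range(470,600,10):
    q=Q[abs(Q[:,0]-x)<5]
    if len(q): print(x,len(q),q.mean(0).round(1)); X.append(q.mean(0))
X=np.array(X); X=X[X[:,0]>495]; print("fit",np.polyfit(X[:,0],X[:,1],1))
b=Q[Q[:,0]<497]; print("ball",b.min(0),b.max(0))
hsv=cv2.cvtColor(p,cv2.COLOR_RGB2HSV); m=cv2.inRange(hsv,(5,60,40),(25,255,255))
k=(m[uv[:,1],uv[:,0]]>0)&(abs(P[:,0]-492)<40)&(abs(P[:,1]-78)<60)&(P[:,2]>130);q=P[k]
print("tape top",q.min(0),q.max(0),cv2.minAreaRect(q[:,:2].astype(np.float32)))
p,d,c=cap("side"); P,uv=cloud(c,d);m=cv2.inRange(cv2.cvtColor(p,cv2.COLOR_RGB2HSV),(8,70,60),(25,255,255))
k=(m[uv[:,1],uv[:,0]]>0)&(abs(P[:,0]-492)<40)&(abs(P[:,1]-78)<60)&(P[:,2]>90);q=P[k];print("tape side",np.percentile(q,[1,99],axis=0))
E
```

```text
t: 12.25
eef_pos: [491.6, 78.2, 174.9]
eef_rot: [-179.9, 0.0, 87.3]
force: [-0.2, -0.0, -1.0]
width: 46.3
grip_force: 51.7
[491.58617233  78.15747165 174.90101847]
480 24 [ 481.9 -140.5  166.7]
490 32 [ 489.5 -140.3  167.7]
500 21 [ 500.  -138.2  164.9]
510 24 [ 509.8 -137.1  165. ]
520 24 [ 520.3 -135.4  164.9]
530 19 [ 529.8 -133.9  164.7]
540 23 [ 539.4 -133.   165.2]
550 23 [ 550.  -131.1  165.1]
560 21 [ 560.1 -129.8  164.7]
570 22 [ 569.6 -128.6  165.3]
580 23 [ 580.2 -126.7  165.6]
590 19 [ 590.2 -125.4  165.4]
fit [ 1.42426776e-01 -2.09545169e+02]
ball [ 478.27915988 -148.3748785   161.46831392] [ 495.4411775  -131.55785025  172.17061488]
tape top [464.35571614  36.24559419 145.05157807] [529.8174054   74.22988565 539.13144796] ((496.30328369140625, 54.890464782714844), (36.96260452270508, 65.1410140991211), 86.92828369140625)
tape side [[466.93011418  37.3648157  111.31947637]
 [517.13228396 117.50721359 191.59317532]]
```

```bash
python3 -m pendant '[[0,0,0,0,0,-5.4,45],[0,0,0,0,0,-5.4,45],[-0.012,-0.02,0,0,0,0,45],[-0.018,-0.03,0,0,0,0,45],[-0.018,-0.03,0,0,0,0,45],[-0.02,-0.01,0,0,0,0,45],[-0.025,0,0,0,0,0,45],[-0.025,0,0,0,0,0,45],[-0.025,0,0,0,0,0,45],[-0.025,0,0,0,0,0,45],[-0.024,0,0,0,0,0,45],[-0.015,0,0,0,0,0,45],[-0.009,0,0,0,0,0,45],[0,0,0,0,0,0,45],[0,0,0,0,0,0,45]]'
python3 - <<'E'
from h import *
e=np.array(r.observe()["eef_pos"]);print(e)
a=np.array([0.990,0.141]);n=np.array([-0.141,0.990]);ball=np.array([487,-140.2])
print("along,lat of TCP wrt ball",(e[:2]-ball)@a,(e[:2]-ball)@n)
p,d,c=cap("side"); P,uv=cloud(c,d); cv2.imwrite("pics/side7.png",cv2.resize(p[100:230,150:330],(800,578))[...,::-1])
m=cv2.inRange(cv2.cvtColor(p,cv2.COLOR_RGB2HSV),(8,70,60),(25,255,255))
k=(m[uv[:,1],uv[:,0]]>0)&(abs(P[:,0]-e[0])<45)&(abs(P[:,1]-e[1])<60)&(P[:,2]>90)&(P[:,2]<205);q=P[k]
q=q-np.r_[ball,160]; L=np.c_[q[:,:2]@a,q[:,:2]@n,q[:,2]];print("tape along,lat,z rel ball",np.percentile(L,[1,99],axis=0))
f=L[L[:,0]>np.percentile(L[:,0],50)]; print(np.percentile(f,[1,99],axis=0))
E
```

```text
t: 13.85
eef_pos: [433.3, -147.0, 175.5]
eef_rot: [-180.0, -0.0, 98.2]
force: [0.0, 0.1, -1.1]
width: 46.4
grip_force: 51.8
[ 433.32828362 -147.02279443  175.5150682 ]
along,lat of TCP wrt ball -54.097013233737435 0.8131455254166511
tape along,lat,z rel ball [[-78.12158834 -39.66104012 -48.48548931]
 [-27.6614154   40.75281783  32.70378627]]
[[-50.86515167 -39.51936701 -49.81561846]
 [-25.09782907  40.749014    31.39805588]]
```

View pics/side7.png

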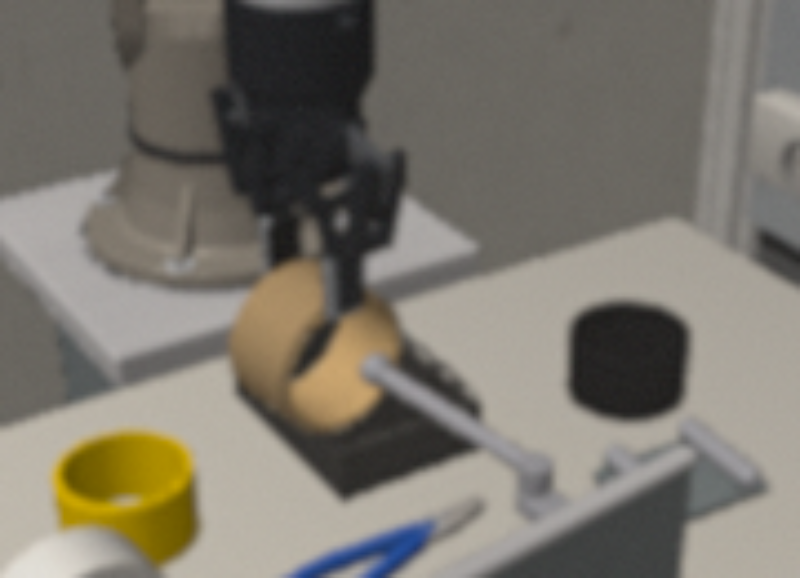

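The side crop shows the ring around (315,345), lined up with the ball at (375,370), which points into its bore. Laterally it is centred to 1 mm and the bore clears the ball by about 15 mm. I slide it onto the rod.

```bash
python3 -m pendant '[[0,0.008,0,0,0,0,45],[0,0.012,0,0,0,0,45],[0,0.012,0,0,0,0,45],[0,0.012,0,0,0,0,45],[0,0.012,0,0,0,0,45],[0,0,0,0,0,0,45]]' && python3 -m pendant '[[0,0.012,0,0,0,0,45],[0,0.012,0,0,0,0,45],[0,0.012,0,0,0,0,45],[0,0.012,0,0,0,0,45],[0,0.009,0,0,0,0,45],[0,0,0,0,0,0,45],[0,0,0.005,0,0,0,45],[0,0,0.004,0,0,0,45],[0,0,0,0,0,0,45],[0,0,0,0,0,0,45]]'
python3 - <<'E'
from h import *
e=np.array(r.observe()["eef_pos"])
a=np.array([0.990,0.141]);n=np.array([-0.141,0.990]);ball=np.array([487,-140.2])
print("along,lat of TCP wrt ball",(e[:2]-ball)@a,(e[:2]-ball)@n)
p,d,c=cap("side"); P,uv=cloud(c,d)
cv2.imwrite("pics/side8.png",cv2.resize(p[100:230,150:330],(800,578))[...,::-1])
m=cv2.inRange(cv2.cvtColor(p,cv2.COLOR_RGB2HSV),(8,70,60),(25,255,255))
k=(m[uv[:,1],uv[:,0]]>0)&(abs(P[:,0]-e[0])<45)&(abs(P[:,1]-e[1])<60)&(P[:,2]>80)&(P[:,2]<205);q=P[k]
q=q-np.r_[ball,160]; L=np.c_[q[:,:2]@a,q[:,:2]@n,q[:,2]];print("tape along,lat,z rel ball",np.percentile(L,[1,99],axis=0))
E
```

```text
t: 14.5
eef_pos: [491.1, -139.4, 175.8]
eef_rot: [179.9, -0.0, 98.2]
force: [-0.2, 1.0, -0.1]
width: 46.2
grip_force: 51.8
t: 15.5
eef_pos: [544.8, -132.4, 166.6]
eef_rot: [-180.0, 0.0, 98.1]
force: [-0.8, -0.1, -0.2]
width: 46.8
grip_force: 51.8
along,lat of TCP wrt ball 58.36857494982695 -0.41805236276417646
tape along,lat,z rel ball [[ 34.91937279 -40.76173927 -56.81378928]
 [ 84.48007376  38.59252883  23.32365922]]
```

View pics/side8.png

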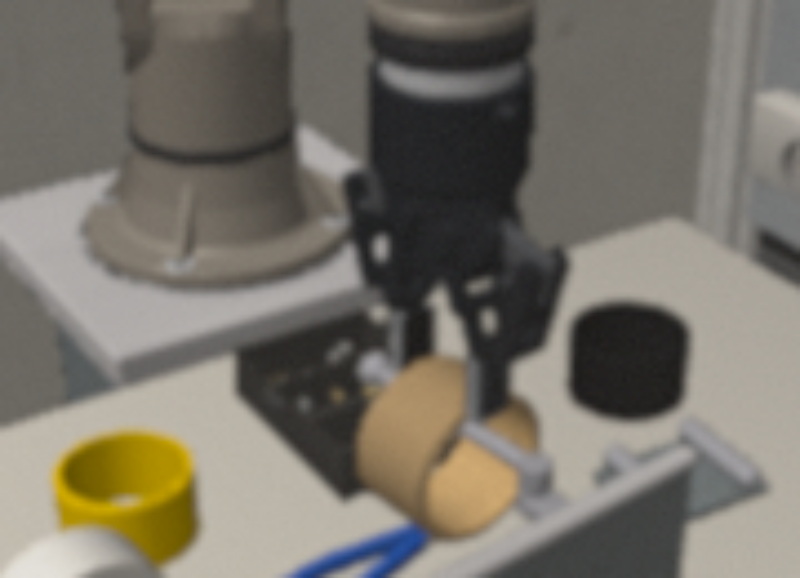

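The ring is on the rod: the ball sticks out at (378,365) and the hinge is at (530,470). I lower it onto the rod in small steps, watching the force.

```bash
python3 -m pendant '[[0,0,0.003,0,0,0,45],[0,0,0.003,0,0,0,45],[0,0,0,0,0,0,45],[0,0,0,0,0,0,45]]'; python3 -m pendant '[[0,0,0.0015,0,0,0,45],[0,0,0,0,0,0,45],[0,0,0,0,0,0,45]]'
```

```text
t: 15.95
eef_pos: [545.3, -132.2, 160.7]
eef_rot: [-180.0, -0.0, 98.1]
force: [-0.1, -0.5, -1.5]
width: 46.5
grip_force: 51.8
t: 16.25
eef_pos: [545.4, -132.2, 159.3]
eef_rot: [180.0, 0.0, 98.1]
force: [-0.1, 0.1, 0.2]
width: 46.2
grip_force: 51.8
```

```bash
python3 -m pendant '[[0,0,0.0015,0,0,0,45],[0,0,0,0,0,0,45],[0,0,0,0,0,0,45]]'; python3 -m pendant '[[0,0,0.0012,0,0,0,45],[0,0,0,0,0,0,45],[0,0,0,0,0,0,45]]'
```

```text
t: 16.55
eef_pos: [545.5, -132.3, 159.1]
eef_rot: [180.0, 0.0, 98.1]
force: [-2.2, 0.2, 5.9]
width: 46.5
grip_force: 55.8
t: 16.85
eef_pos: [545.6, -132.4, 158.9]
eef_rot: [180.0, 0.1, 98.1]
force: [-4.6, 0.7, 12.5]
width: 46.3
grip_force: 58.9
```

The ring rests on the rod. I take off the preload, open partway between ball and barrel, then rise.

```bash
python3 -m pendant '[[0,0,-0.0022,0,0,0,45],[0,0,0,0,0,0,50],[0,0,0,0,0,0,54],[0,0,0,0,0,0,58],[0,0,0,0,0,0,62],[0,0,0,0,0,0,66],[0,0,0,0,0,0,70],[0,0,0,0,0,0,72],[0,0,0,0,0,0,72],[0,0,0,0,0,0,72]]'
python3 - <<'E'
from h import *
a=np.array([0.990,0.141]);n=np.array([-0.141,0.990]);ball=np.array([487,-140.2])
p,d,c=cap("side"); P,uv=cloud(c,d)
m=cv2.inRange(cv2.cvtColor(p,cv2.COLOR_RGB2HSV),(8,70,60),(25,255,255))
k=(m[uv[:,1],uv[:,0]]>0)&(abs(P[:,0]-545)<55)&(abs(P[:,1]+132)<60)&(P[:,2]>60)&(P[:,2]<205);q=P[k]
q=q-np.r_[ball,160]; L=np.c_[q[:,:2]@a,q[:,:2]@n,q[:,2]];print("tape along,lat,z rel ball",np.percentile(L,[1,99],axis=0))
E
```

```text
t: 17.85
eef_pos: [545.3, -132.2, 158.8]
eef_rot: [-180.0, 0.0, 98.1]
force: [0.2, 0.1, -1.1]
width: 61.3
grip_force: 0.0
tape along,lat,z rel ball [[ 36.48651095 -41.76587929 -67.44804692]
 [ 85.03610991  36.48590023  12.14320562]]
```

```bash
python3 -m pendant '[[0,0,-0.006,0,0,0,72],[0,0,-0.01,0,0,0,72],[0,0,-0.02,0,0,0,72],[0,0,-0.03,0,0,0,72],[0,0,-0.03,0,0,0,72],[0,0,-0.03,0,0,0,72],[0,0,0,0,0,0,72],[0,0,0,0,0,0,72],[0,0,0,0,0,0,72],[0,0,0,0,0,0,72],[0,0,0,0,0,0,72]]'
python3 - <<'E'
from h import *
a=np.array([0.990,0.141]);n=np.array([-0.141,0.990]);ball=np.array([487,-140.2])
for i in range(2):
    p,d,c=cap("side"); P,uv=cloud(c,d)
    m=cv2.inRange(cv2.cvtColor(p,cv2.COLOR_RGB2HSV),(8,70,60),(25,255,255))
    k=(m[uv[:,1],uv[:,0]]>0)&(abs(P[:,0]-545)<55)&(abs(P[:,1]+132)<60)&(P[:,2]>60)&(P[:,2]<205);q=P[k]
    q=q-np.r_[ball,160]; L=np.c_[q[:,:2]@a,q[:,:2]@n,q[:,2]];print("tape along,lat,z rel ball",np.percentile(L,[1,99],axis=0).round(1))
cv2.imwrite("pics/side9.png",cv2.resize(p[80:300,120:370],(750,600))[...,::-1])
E
```

```text
t: 19.0
eef_pos: [544.8, -132.2, 283.8]
eef_rot: [-179.9, -0.0, 98.1]
force: [-0.0, 0.6, 0.3]
width: 61.6
grip_force: 0.0
tape along,lat,z rel ball [[ 36.  -41.6 -67.7]
 [ 85.1  36.6  12.2]]
tape along,lat,z rel ball [[ 36.2 -41.7 -67.3]
 [ 85.   36.9  12.1]]
```

View pics/side9.png

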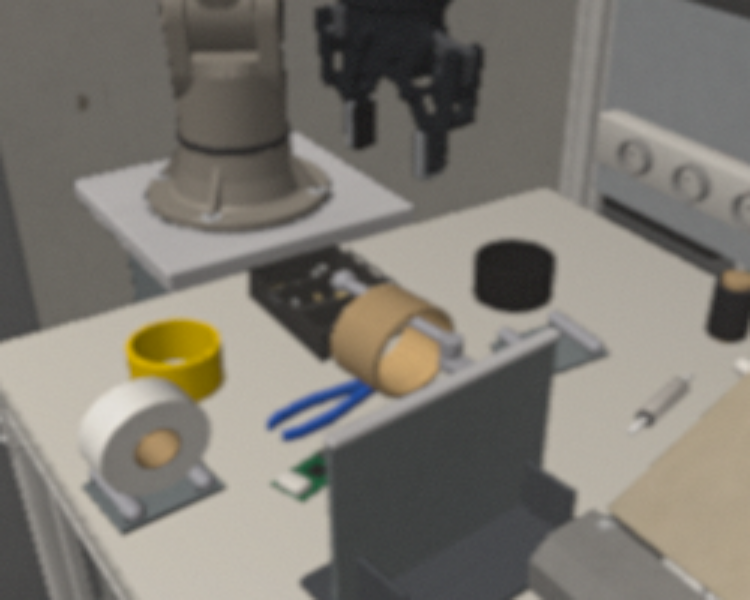

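The tape hangs still on the rod at (390,340), with the ball at (345,282). The gripper is clear and the labels still stand at (147,435), so I hand in.

```bash
python3 -c "from bench import r; print(r.hand_in())"
```

```text
the job is handed in; nothing more can be done
None
```

I swung the hook out to about 88° and hung the brown tape at rest on its rod, left the white labels standing in their saddle, and handed the job in at about 19 s; the hand-in returned no verdict.

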